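# Load a gauge in the leak-test chamber and lock its bayonet lid

## Task

Load the chamber for a leak test: take the pressure gauge that stands in the steel holder block and stand it upright in the nest at the bottom of the round test chamber, its stem in the square hole. Then fit the loose lid: let its three lugs down through the three slots of the chamber's collar and twist it clockwise by its wing handle until the ramps cam it properly tight on the gasket, feeling for it (about 0.4 N m), for the gasket is not always equally thick. Do not force anything or overtighten it, let go, and leave the other things on the bench where they are.

Things in the scene. Friction and masses are not known exactly. Their poses are not given: they have to be found in the camera images.
- gauge: small gauge: black round case 40 mm across, 26 mm thick, white dial on one face, brass stem below, 0.11 kg. Origin: centre of the stem's lower end, z up; case axis x (dial at +x). Above the origin: stem 12 mm thick to 16 mm, square shoulder 17 mm wide to 24 mm (it stands on that), case centre at 42, top at 62 mm. Grip across the 26 mm (along x), TCP at 54 to 56 mm. May end at any yaw.
- holder: steel block 56 x 56 x 19 mm, fixed to the bench, with a 15 mm square hole in which the gauge's stem hangs at the start. Origin: centre of its underside.
- chamber: round aluminium test pot fixed to the bench, 136 mm in outer diameter (foot 148 mm), 103 mm high, open at the top. Origin: centre of its underside, z up. From the top down: a collar with three inward tabs and three slots, a black rubber gasket ring (inner diameter 82 mm), a bore 80 mm in diameter, and the nest at the bottom.
- nest (a point): point on the chamber's axis, 22 mm above the bench, where the gauge's origin is when it stands home. The nest is a white block, top 38 mm up, with a 15 mm square hole for the stem. Standing home, the gauge's top is 84 mm above the bench, 19 mm below the collar's top. Grip it high and open the fingers to 35 mm at most in here: the collar leaves the knuckles little room.
- mouth (a point): centre of the chamber's opening, on its axis, level with the collar's top, 103 mm above the bench. The tabs leave a round opening 99 mm in diameter. A lid whose lugs are in the slots rests on the gasket, underside about 21 to 26 mm below this point; if it stops with the underside only 3 mm below it, the lugs stand on the tabs.
- slot (a point): middle of the slot at the chamber's +x, level with the collar's top, 54 mm from the axis. The three slots, each 14 mm wide, reach out to a diameter of 117 mm and lie at 0, +120 and -120 degrees from the chamber's x axis. Clockwise (from above) of each slot the underside of the tab is a ramp: 95 mm above the bench beside the slot, 8 mm lower 66 degrees on, where a stop ends it.
- seal (a point): point on the chamber's axis, 79.5 mm above the bench: the mean height of the gasket's top. Its true height lies within 2.5 mm of this, differs from day to day and is not measured. It yields about 12 N per mm, 6 mm at most.
- lid: the loose lid, lying on the bench: aluminium plug 96 mm in diameter, 24 mm high, hollow underneath (14 mm deep, 72 mm wide), black wing handle on top, three round lugs at its edge, lower edge tapered, 0.38 to 0.54 kg. Origin: centre of its underside, z up. It fits the slots at three yaws: the chamber's yaw, or 120 degrees more or less.
- lug (a point): end of the lid's lug at its +x, 56.5 mm from the axis. The lugs: radial pins, 10 mm thick, axes 8 mm above the underside, at 0 and 120 degrees either way from the lid's x. In the slots and turned clockwise the lid is free at first; then the ramps draw it down, 1 mm per 8 degrees, the torque rising 0.04 N m a degree: tight at 0.4 N m (16 N of clamping; 10 to 22 will do), 15 to 65 degrees on.
- grip (a point): grip point on the lid's axis, 47 mm above its underside. The handle is an upright wing along the lid's x, 80 mm long, 16 mm thick (y), 24 to 60 mm above the underside; grip it along y, firmly (about 100 N), and turn it slowly.
- spare_gauge: another gauge of the same make lying dial up on the bench; bystander.
- wrench: small spanner, 160 mm long, lying on the bench; bystander.
- adapter: brass adapter, 26 mm in diameter and 30 mm high, standing on the bench; bystander.
- cap: grey plastic dust cap, 32 mm in diameter and 16 mm high; bystander.
- oil: small bottle, 44 mm in diameter and 110 mm high; bystander.
- dish: steel dish, 90 mm in diameter and 28 mm high; bystander.
Not all that is in view belongs to the job. What is shaped like the lid but blue or turquoise is not meant.

How it is judged:
On the way, in this order (a step that is already met when the one before it is completed fails the run):
1. the gauge stands home in the nest and is let go (distance between gauge and nest below 0.005 m and angle between gauge's own z axis and vertical below 0.1 rad and contact force between the fingers and gauge below 0.2 N), for 0.2 s.
2. the lid is in the collar, level, clamped by the ramps with more than 10 N (horizontal distance between lid and mouth below 0.004 m and angle between lid's own z axis and vertical below 0.06 rad and z of lid in the frame of mouth between -0.032 and -0.0195 m and contact force between lid and chamber above 10 N), for 0.2 s.
At the end, for the whole second after the job is handed in: Gauge in the nest (within 5 mm of its point, 6 degrees of upright); lid in the collar (centred within 4 mm, level within 3.4 degrees, underside 19.5 to 32 mm below the collar's top), clamped by its ramps on the gasket with 10 to 22 N; both at rest and released (all of step 2 and distance between gauge and nest below 0.005 m and angle between gauge's own z axis and vertical below 0.1 rad and contact force between lid and chamber below 22 N and linear speed of each of lid, gauge below 0.01 m/s and angular speed of lid below 0.05 rad/s); the robot touches nothing.
It fails at once if lid and chamber forced against each other with more than 40 N (contact force between lid and chamber above 40 N).
It fails at once if gauge forced against the chamber with more than 30 N (contact force between gauge and chamber above 30 N).
It fails at once if a bystander moved by more than 30 mm (distance of any of spare_gauge, wrench, adapter, cap, oil, dish from where it was at the start of the episode above 0.03 m).
It also fails if it takes over 72 s, if anything falls off the work surface, if the arm or the gripper's body presses on something with over 40 N, if the wrist force passes 120 N, or if a joint passes its speed limit or range.

## Robot

A 6-joint arm with a two-finger parallel gripper is mounted at the origin on the work surface. World frame = base frame: x ahead of the robot, y to its left, z up, the work surface at z = 0. Lengths are in m, angles in rad, forces in N, time in s.
With the tool pointing down it reaches from about 0.35 to 0.975 m from the base axis. Payload 4.9 kg.
Tool frame: the origin (TCP) lies between the finger pads, 19 mm behind the fingertips; this is the grasp point; z points along the fingers, y is the line along which they close (so a half turn about z gives the same grasp; the last joint's range is limited). The gripper opens to 85 mm and grips with 20 to 120 N. Pads are 22 mm wide; open, the fingers measure 114 mm over their backs; the gripper's body (76 mm by 85 mm) begins 54 mm behind the grasp point. The pads swing forward as they close: fully open they stand 13 mm farther back than shut.
Start: joints at [1.028, 0.053, 1.613, -0, 1.476, -0.119], TCP at [0.257, 0.57, 0.25] pointing down, gripper open.
Joint ranges: [-3.01, 3.01], [-1.01, 2.22], [0.06, 2.58], [-1.02, 4.17], [0.09, 2.62], [-3.14, 3.14]. Speed limits (rad/s): [2.57, 2.57, 3.14, 3.14, 3.14, 3.14].

## Interface

Orientations are given as a unit quaternion [w, x, y, z].
In Python, from plant import manip gives the robot as it stands. The module is installed in compiled form; this text tells all that it offers.
- The arm moves only by the tool move_arm, never from a script. Its argument "rows" is a list of rows, each a list of 7 numbers: the shift along the tool's x, y, z in cm, then the turn, a rotation vector about the tool's x, y, z in degrees, then the opening, from -1 (shut) to 1 (fully open). In form: [[tx, ty, tz, ax, ay, az, jaw], ...]. A call has 1 to 20 rows; each row shifts and turns the commanded pose from where the row before left it, along the tool's axes as they then stand; what a row does not reach is not made up. A row lasts 1/12 s, in which the tool goes at most 41.7 mm and 7.16 degrees, less where a joint would pass 70% of its speed; a pose out of reach is approached as far as the arm can. A call is refused whole if a number of a shift passes 4.17 or a number of a turn 7.16, either way. A call with a gripper value outside its range is refused whole. The fingers move at their own pace and stop on an object; the grip force is fixed at half the most. Time passes only in rows, so rows that do not move let the fingers close. It gives the time, the measured TCP pose, the force, the opening and the grip force at its end, in the units of the state.
- manip.state(): the state, without advancing time (a new reading comes with each control period).
- manip.grab_frame(name): name is "side" or "top" or "wrist"; returns a dict with "img" (480x640x3 uint8, blue, green, red), "mtx" (3x3 intrinsics, pixels), "R" (3x3) and "t" (3): a world point X has camera coordinates R X + t. Camera axes: x right, y down, z forward; pixel columns grow to the right and rows downward; lengths in m; the calibration is good to about 2 mm. A picture is of the moment at which its call begins. There is no depth.
- manip.job_done(): hands the job in; it is judged then, once.
The state is a dict: "time": time; "joint_pos": joint angles; "joint_vel": joint speeds; "joint_efforts": joint torques, N m; "tool_pos": TCP position; "tool_rot": TCP orientation; "contact_force": force on the tool from outside, world axes, zero at the start; "ft_torque": the same for the moment, N m; "gripper_width": opening from 0.0 (shut) to 1.0 (fully open); "grasp_force": force on a finger pad.
Only numpy, scipy, OpenCV 4.12 (cv2) and the standard library are available. Lean on these libraries where they do the work, as an engineer would, in place of code of your own. Each camera call takes 0.05 s, during which the arm holds its last target. There are 200 camera calls.

## Working session

There is one attempt and no reset: what is moved stays moved. The work goes in short steps, Python scripts to look and compute and a tool call to move; the robot and the scene stay as the last step left them, time stands still between calls to the robot, and variables do not carry over. Pictures are saved under pics/ and viewed, at most 12 in all, crops included, and the job is handed in when it is done.

Besides the shell and the picture viewer there is one more tool, called as name([rows], argument=value, ...), one row to a line, values as JSON. move_arm: Moves the arm, as the interface text tells. Its arguments: {"type":"object","properties":{"rows":{"type":"array","items":{"type":"array","items":{"type":"number"}}}},"required":["rows"]}

```bash
mkdir -p pics
cat > h.py <<'E'
import numpy as np, cv2
from plant import manip
def grab(n,save=None):
    f=manip.grab_frame(n)
    if save: cv2.imwrite('pics/'+save+'.png',f['img'])
    return f
def ray(f,uv,z):
    R=np.array(f['R']);t=np.array(f['t']);K=np.array(f['mtx'])
    d=R.T@np.linalg.solve(K,[uv[0],uv[1],1.]);c=-R.T@t
    return c+d*(z-c[2])/d[2]
def proj(f,X):
    p=np.array(f['mtx'])@(np.array(f['R'])@np.array(X)+np.array(f['t']).ravel());return p[:2]/p[2]
E
python3 - <<'E'
from h import *
s=manip.state();print(s)
import pickle
fs={n:grab(n,n+'0') for n in('top','side')}
pickle.dump(fs,open('f0.pkl','wb'))
for n,f in fs.items(): print(n,-np.array(f['R']).T@np.array(f['t']).ravel(),f['R'],f['mtx'])
E
```

```text
{'time': 0.0, 'joint_pos': array([ 1.02802837e+00,  5.33746951e-02,  1.61430189e+00, -6.96515632e-05,
        1.47598895e+00, -1.18997584e-01]), 'joint_vel': array([ 0.0010813 , -0.00052127, -0.0003287 , -0.00057284,  0.00109577,
       -0.00155136]), 'joint_efforts': array([-3.81518585e-04, -3.93687594e+01, -3.70175278e+01, -1.77546635e-04,
        7.20072974e-03,  4.34122242e-06]), 'tool_pos': array([0.25670955, 0.56920259, 0.24874721]), 'tool_rot': array([-3.03930274e-04,  2.10299926e-01,  9.77636367e-01, -9.91479158e-04]), 'contact_force': array([-0.54261402, -0.06767659,  0.00388018]), 'ft_torque': array([0.03729264, 0.02470848, 0.01374079]), 'grasp_force': 0.0, 'gripper_width': 1.0019840243261906}
top [ 0.25021065 -0.05103846  1.44073517] [[-0.00834    -0.99987244  0.01362194]
 [-0.98183632  0.00560587 -0.18964709]
 [ 0.18954653 -0.01495617 -0.98175782]] [[621.76672572   0.         309.47029718]
 [  0.         621.76672572 246.20697005]
 [  0.           0.           1.        ]]
side [ 0.16255071 -0.93483916  1.26309429] [[ 0.93009063 -0.36729669 -0.00495555]
 [-0.29018591 -0.72642089 -0.6229806 ]
 [ 0.2252189   0.58086645 -0.78222159]] [[585.94893896   0.         330.72254687]
 [  0.         585.94893896 234.56866297]
 [  0.           0.           1.        ]]
```

View pics/top0.png

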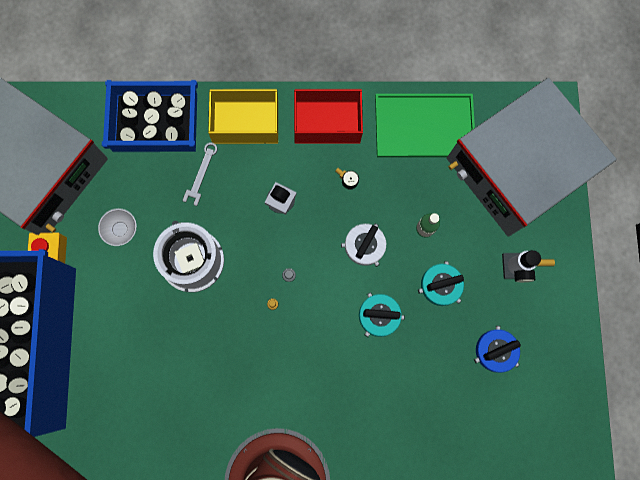

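View pics/side0.png

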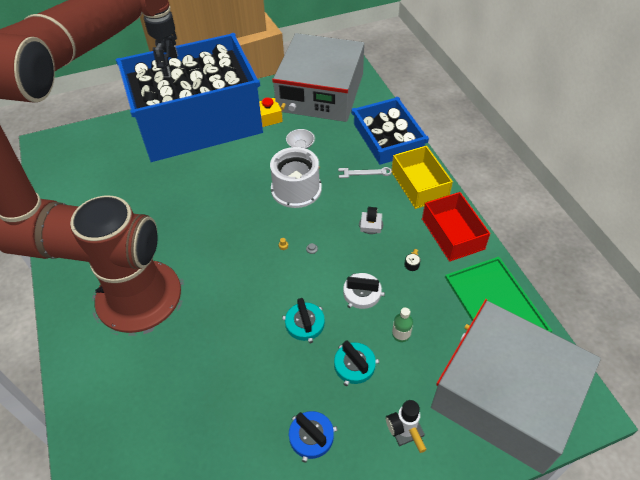

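The top view shows the gauge in its holder at (281,197), the chamber at (188,255), the grey lid at (366,243) with turquoise and blue decoys to its right. The side view shows the same items at (371,220), (296,175) and (362,290).

Run:
```python
from h import *
import pickle
fs=pickle.load(open('f0.pkl','rb'));f=fs['top']
for n,uv,z in [('gauge',(281,191),.065),('holder',(280,198),.019),('chamber',(185,251),.103),('lid',(366,244),.024),('wing',(367,241),.06),('dish',(117,227),.028),('oil',(432,218),.11),('wrench',(200,175),0.005)]: print(n,ray(f,uv,z).round(3))
im=f['img']
c=lambda x,y,w,h:cv2.resize(im[y:y+h,x:x+w],None,fx=4,fy=4,interpolation=cv2.INTER_CUBIC)
cv2.imwrite('pics/c0.png',np.vstack([np.hstack([c(140,205,95,70),c(335,208,95,70)]),np.hstack([c(250,165,95,70),c(320,155,95,70)])]))
```

```text
gauge [ 0.645 -0.008  0.065]
holder [ 0.641 -0.004  0.019]
chamber [0.499 0.2   0.103]
lid [ 0.528 -0.204  0.024]
wing [ 0.528 -0.203  0.06 ]
dish [0.571 0.373 0.028]
oil [ 0.569 -0.342  0.11 ]
wrench [0.703 0.188 0.005]
```

View pics/c0.png

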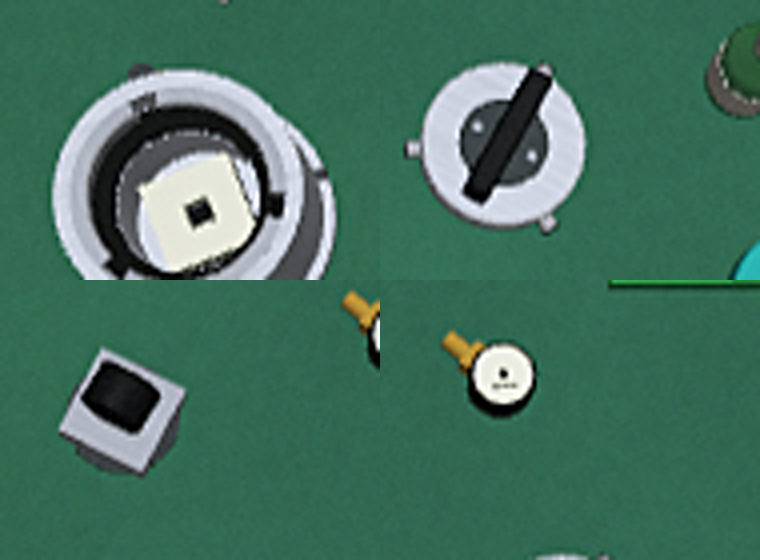

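The crop shows the chamber's slots at (275,205), (120,265) and (140,105), the lid's lugs at (410,148), (547,225) and (543,70), and the gauge case rotated about 25° in the holder. I'll move to the chamber for a wrist view.

move_arm([
  [-2.6,-1.7,-0.4,0,0,0,0.5],
  [-2.6,-1.7,-0.4,0,0,0,0.5],
  [-2.6,-1.7,-0.4,0,0,0,0.5],
  [-2.6,-1.7,-0.4,0,0,0,0.5],
  [-2.6,-1.7,-0.4,0,0,0,0.5],
  [-2.6,-1.7,-0.4,0,0,0,0.5],
  [-2.6,-1.7,-0.4,0,0,0,0.5],
  [-2.6,-1.7,-0.4,0,0,0,0.5],
  [-2.6,-1.7,-0.4,0,0,0,0.5],
  [-2.6,-1.7,-0.4,0,0,0,0.5],
  [-2.6,-1.7,-0.4,0,0,0,0.5],
  [-2.6,-1.7,-0.4,0,0,0,0.5],
  [-2.6,-1.7,-0.4,0,0,0,0.5],
  [-2.6,-1.7,-0.4,0,0,0,0.5],
  [0,0,0,0,0,0,0.5],
  [0,0,0,0,0,0,0.5],
])

```text
time: 1.43
tool_pos: [0.4914, 0.2019, 0.3057]
tool_rot: [-0.0, 0.212, 0.977, -0.0]
contact_force: [0.7, 0.2, -0.3]
gripper_width: 0.75
grasp_force: 0.0
```

```bash
cat >> h.py <<'E'
from scipy.spatial.transform import Rotation as Ro
def tool():
    s=manip.state();q=np.array(s['tool_rot']);return s,Ro.from_quat(q[[1,2,3,0]]).as_matrix()
def to(p,yaw=None):
    """delta to p in tool axes (cm); then rotvec (deg, tool) making tool z down, tool x at world yaw (deg)"""
    s,R=tool();print('pos',s['tool_pos'].round(4),'xyaw',np.degrees(np.arctan2(R[1,0],R[0,0])).round(2),'F',s['contact_force'].round(1))
    print('shift cm',(R.T@(np.array(p)-s['tool_pos'])*100).round(2))
    if yaw is not None:
        a=np.radians(yaw);D=np.array([[np.cos(a),np.sin(a),0],[np.sin(a),-np.cos(a),0],[0,0,-1]])
        print('turn deg',np.degrees(Ro.from_matrix(R.T@D).as_rotvec()).round(2))
E
python3 - <<'E'
from h import *
import pickle
f=grab('wrist','w1');pickle.dump(f,open('w1.pkl','wb'))
print(-np.array(f['R']).T@np.array(f['t']).ravel(),f['R'],f['mtx'][0])
to([.643,-.006,.3])
E
```

```text
[0.42142337 0.23450735 0.43020742] [[ 4.13563526e-01  9.10475157e-01 -4.45570594e-04]
 [ 8.68475085e-01 -3.94338890e-01  3.00412826e-01]
 [ 2.73342709e-01 -1.24626754e-01 -9.53809171e-01]] [348.16313964   0.         322.26886311]
pos [0.4908 0.2028 0.3055] xyaw 155.65 F [-0.2 -0.4 -0.3]
shift cm [-22.47 -12.75   0.52]
```

View pics/w1.png

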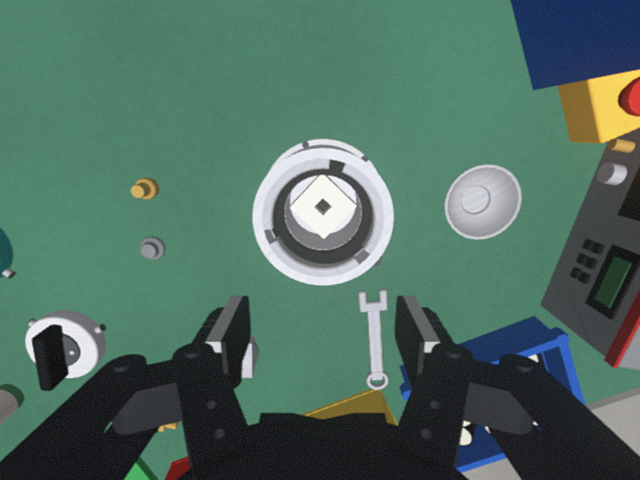

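The wrist view shows the chamber centred at about (323,213) with slots at (337,165), (271,236), (362,257), and the nest's hole at (323,207). Fingers are at the bottom of the frame.

```bash
cat >> h.py <<'E'
def rect(f,c,z,half=.08,s=.0005):
    """orthorectified grey patch of plane z: rows = +x up..., px=(X-c)/s"""
    n=int(half/s);g=np.arange(-n,n+1)*s
    X,Y=np.meshgrid(c[0]+g,c[1]+g,indexing='ij')
    P=np.stack([X,Y,np.full_like(X,z)],-1)@np.array(f['R']).T+np.array(f['t']).ravel()
    p=P@np.array(f['mtx']).T;p=(p[...,:2]/p[...,2:]).astype(np.float32)
    return cv2.remap(f['img'],p[...,0],p[...,1],cv2.INTER_CUBIC)
def circ(P,r=None):
    from scipy.optimize import least_squares
    P=np.array(P);m=np.median(P,0)
    if r: q=least_squares(lambda q:np.hypot(*(P-q).T)-r,m,loss='soft_l1',f_scale=.001)
    else: q=least_squares(lambda q:np.hypot(*(P-q[:2]).T)-q[2],[*m,.04],loss='soft_l1',f_scale=.001)
    return q.x,np.sqrt(np.mean(q.fun**2))
E
python3 - <<'E'
from h import *
import pickle
f=pickle.load(open('w1.pkl','rb'));c=np.array([.499,.2])
c=ray(f,(323,213),.103)[:2];print(c)
for it in range(2):
    g=cv2.cvtColor(rect(f,c,.103),cv2.COLOR_BGR2GRAY).astype(float);n=g.shape[0]//2;s=.0005
    pi=[];po=[]
    hs=cv2.cvtColor(rect(f,c,.103),cv2.COLOR_BGR2HSV)[...,1].astype(float)
    for a in np.radians(np.arange(0,360,3)):
        r=np.arange(.038,.078,s);d=np.array([np.cos(a),np.sin(a)])
        ix=np.round(n+r[:,None]*d/s).astype(int);v=g[ix[:,0],ix[:,1]];v2=hs[ix[:,0],ix[:,1]]
        k=np.argmax(np.diff(v)[:36]);pi.append(c+r[k]*d)
        w=r>.060;k=np.argmax(np.diff(v2[w]));po.append(c+r[w][k]*d)
    print('in',circ(pi),circ(pi,.0495),'out',circ(po),circ(po,.068))
    c=circ(po,.068)[0]
    if it==0: continue
for rr in(.053,.056):
    A=np.arange(0,360,2);v=[int(g[int(round(n+rr*np.cos(np.radians(a))/s)),int(round(n+rr*np.sin(np.radians(a))/s))]) for a in A]
    print(rr,[(int(a),x) for a,x in zip(A,v) if x<120])
p=rect(f,c,.038,.03);cv2.imwrite('pics/nest.png',p)
gg=cv2.cvtColor(p,cv2.COLOR_BGR2GRAY)
for nm,m in(('hole',(gg<120)),('white',gg>190)):
    for k in cv2.findContours(m.astype(np.uint8),0,1)[0]:
        if cv2.contourArea(k)>300:
            (y,x),wh,a=cv2.minAreaRect(k);print(nm,c+(np.array([x,y])-60)*s,np.array(wh)*.5,'edge world angle mod90',(90-a)%90)
E
```

```text
[0.49026472 0.20384958]
in (array([0.49620986, 0.20071836, 0.04892142]), np.float64(0.002053914707091515)) (array([0.49625223, 0.20064704]), np.float64(0.0020951919223109777)) out (array([0.49491609, 0.20138016, 0.06983456]), np.float64(0.0019664045727981598)) (array([0.49575164, 0.20091863]), np.float64(0.00301536091063549))
in (array([0.49650832, 0.20060857, 0.04890196]), np.float64(0.0017678041389593048)) (array([0.4965873 , 0.20057508]), np.float64(0.0019560796545549145)) out (array([0.49515706, 0.20132906, 0.06972301]), np.float64(0.001971665343437198)) (array([0.49604996, 0.2008618 ]), np.float64(0.0029916332473596697))
0.053 [(16, 115), (24, 119), (26, 119), (136, 79), (138, 73), (140, 69), (142, 71), (144, 70), (146, 71), (148, 76), (262, 109), (264, 116), (266, 109), (268, 106)]
0.056 [(16, 112), (18, 118), (20, 117), (22, 116), (24, 116), (26, 114), (136, 65), (138, 69), (140, 64), (142, 65), (144, 66), (146, 69), (148, 69), (258, 105), (260, 112), (262, 111), (264, 116), (266, 115), (268, 107), (270, 117)]
hole [0.49614478 0.20074973] [12.16304398 12.16304493] edge world angle mod90 21.801406860351562
white [0.48021127 0.22867424] [29.25556755  7.08451033] edge world angle mod90 21.16126251220703
white [0.49604996 0.2008618 ] [60. 60.] edge world angle mod90 0.0
white [0.4677554  0.18341625] [ 8.92213345 30.08160782] edge world angle mod90 20.854461669921875
```

move_arm([
  [-1.8,-1.1,0,0,0,0,0.2],
  [-1.8,-1.1,0,0,0,0,0.2],
  [-1.8,-1.1,0,0,0,0,0.2],
  [-1.8,-1.1,0,0,0,0,0.2],
  [-1.8,-1.1,0,0,0,0,0.2],
  [-1.8,-1.1,0,0,0,0,0.2],
  [-1.8,-1.1,0,0,0,0,0.2],
  [-1.8,-1.1,0,0,0,0,0.2],
  [-1.8,-1.1,0,0,0,0,0.2],
  [0,0,0,0,0,0,0.2],
  [0,0,0,0,0,0,0.2],
])

```text
time: 2.4
tool_pos: [0.5976, 0.047, 0.3052]
tool_rot: [-0.001, 0.21, 0.978, 0.0]
contact_force: [1.1, -0.3, -0.2]
gripper_width: 0.6
grasp_force: 0.0
```

Run:
```python
from h import *
import pickle
f=grab('wrist','w2');pickle.dump(f,open('w2.pkl','wb'))
print(proj(f,[.643,-.006,.019]),proj(f,[.528,-.204,.03]))
```

```text
[297.99300791 249.09747425] [106.55604596 233.39454915]
```

View pics/w2.png

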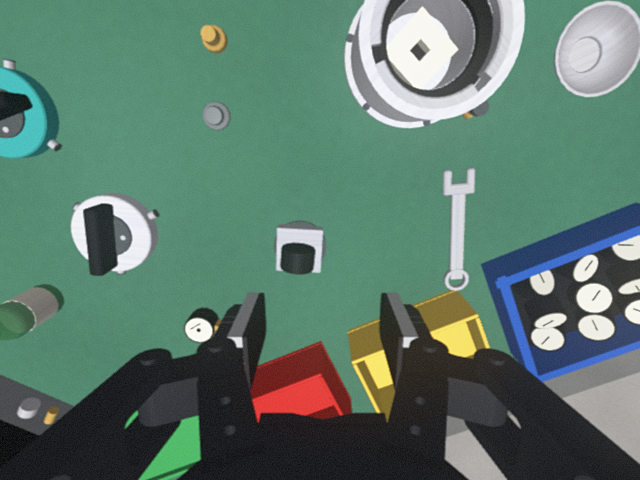

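This view shows the holder at (299,250) with the gauge case at (298,258), its axis running vertically in the image. The lid is at (114,233) with its wing at (101,239) and lugs at (76,203), (153,213), (120,270).

Run:
```python
from h import *
import pickle
c=np.array([.643,-.006]);s=.0005
for nm in('w2','top'):
    f=pickle.load(open('w2.pkl','rb')) if nm=='w2' else pickle.load(open('f0.pkl','rb'))['top']
    for z,what in((.019,'holder'),(.019,'holderbright'),(.042,'case'),(.055,'case')):
        p=rect(f,c,z,.055);h=cv2.cvtColor(p,cv2.COLOR_BGR2HSV);S,V=h[...,1],h[...,2]
        m={'holder':((S<75)),'holderbright':(S<75)&(V>110),'case':(V<60)}[what].astype(np.uint8)
        if what!='holder':m=cv2.morphologyEx(m,cv2.MORPH_OPEN,np.ones((5,5)))
        ks=[k for k in cv2.findContours(m,0,1)[0] if cv2.contourArea(k)>800]
        for k in ks:
            (y,x),wh,a=cv2.minAreaRect(k);print(nm,what,z,(c+(np.array([x,y])-110)*s).round(4),(np.array(wh)*.5).round(1),'ang of w-side',round((90-a),1))
f=pickle.load(open('w2.pkl','rb'))
to([.643,-.006,.2],-114)
```

```text
w2 holder 0.019 [ 0.6421 -0.0033] [65.8 70.3] ang of w-side 67.7
w2 holderbright 0.019 [ 0.6445 -0.0059] [60.9 59.1] ang of w-side 62.8
w2 case 0.042 [ 0.6463 -0.0068] [37.4 36.5] ang of w-side 60.3
w2 case 0.055 [ 0.6423 -0.004 ] [36.1 35.4] ang of w-side 59.6
top holder 0.019 [ 0.6393 -0.0047] [66.7 67.2] ang of w-side 59.5
top holderbright 0.019 [ 0.6439 -0.0041] [57.7 58.4] ang of w-side 62.0
top case 0.042 [ 0.6449 -0.004 ] [39.4 32.4] ang of w-side 59.0
top case 0.055 [ 0.6412 -0.0045] [39.  32.1] ang of w-side 58.5
pos [0.5974 0.0474 0.3054] xyaw 155.79 F [0.8 0.4 0.3]
shift cm [-6.37 -3.   10.53]
turn deg [ 7.000e-02 -6.000e-02 -9.021e+01]
```

move_arm([
  [-2.1,-1,0,0,0,0,0.2],
  [-2.1,-1,0,0,0,0,0.2],
  [-2.2,-0.9,0,0,0,0,0.2],
  [0,0,0.7,0,0,6.8,0.2],
  [0,0,0.7,0,0,6.8,0.2],
  [0,0,0.7,0,0,6.8,0.2],
  [0,0,0.7,0,0,6.8,0.2],
  [0,0,0.7,0,0,6.8,0.2],
  [0,0,0.7,0,0,6.8,0.2],
  [0,0,0.7,0,0,6.8,0.2],
  [0,0,0.7,0,0,6.8,0.2],
  [0,0,0.7,0,0,6.8,0.2],
  [0,0,0.7,0,0,6.8,0.2],
  [0,0,0.7,0,0,6.8,0.2],
  [0,0,0.7,0,0,6.8,0.2],
  [0,0,0.7,0,0,6.8,0.2],
  [0,0,0.7,0,0,6.8,0.2],
  [0,0,0,0,0,0,0.2],
  [0,0,0,0,0,0,0.2],
])

```text
time: 4.03
tool_pos: [0.6436, -0.0051, 0.2076]
tool_rot: [-0.001, 0.863, 0.506, -0.0]
contact_force: [-0.3, 0.2, 0.4]
gripper_width: 0.603
grasp_force: 0.0
```

Run:
```python
from h import *
import pickle
f=grab('wrist','w3');pickle.dump(f,open('w3.pkl','wb'))
g=pickle.load(open('w2.pkl','rb'))
to([.644,-.005,.055],60)
print(proj(f,[.644,-.005,.062]),proj(f,[.644,-.005,.019]),manip.state()['joint_pos'])
```

```text
pos [ 0.644  -0.0054  0.2082] xyaw 60.76 F [ 0.5 -0.1 -0.1]
shift cm [ 0.03 -0.02 15.32]
turn deg [-0.01 -0.01  0.76]
[323.23765603 231.08092867] [323.18562475 218.23552075] [-1.23902092e-01  1.24729397e-01  1.60674749e+00  1.81492219e-04
  1.41015992e+00  3.86426903e-01]
```

View pics/w3.png

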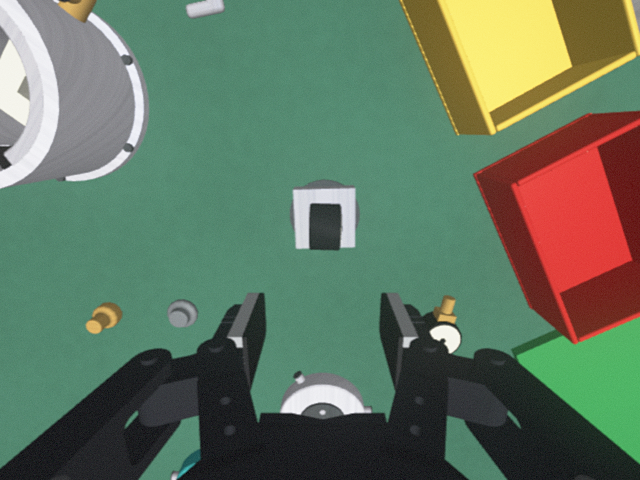

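The gauge case is at (325,227), centred between and aligned with the fingers, within about 1 mm of prediction. I'm descending to grip.

move_arm([
  [0,0.1,2,0,0,0,0.2],
  [0,0,2,0,0,0,0.2],
  [0,0,2,0,0,0,0.2],
  [0,0,2,0,0,0,0.2],
  [0,0,2,0,0,0,0.2],
  [0,0,2,0,0,0,0.2],
  [0,0,1.6,0,0,0,0.2],
  [0,0,1,0,0,0,0.2],
  [0,0,0.7,0,0,0,0.2],
  [0,0,0,0,0,0,0.2],
  [0,0,0,0,0,0,0],
  [0,0,0,0,0,0,-0.2],
  [0,0,0,0,0,0,-0.5],
  [0,0,0,0,0,0,-0.6],
  [0,0,0,0,0,0,-0.6],
  [0,0,0,0,0,0,-0.6],
  [0,0,0,0,0,0,-0.6],
])

```text
time: 5.5
tool_pos: [0.6464, -0.0072, 0.0568]
tool_rot: [0.001, 0.864, 0.504, 0.001]
contact_force: [-0.2, 0.7, 6.3]
gripper_width: 0.292
grasp_force: 59.6
```

move_arm([
  [0,0,-0.4,0,0,0,-0.6],
  [0,0,-0.8,0,0,0,-0.6],
  [0,0,-1.5,0,0,0,-0.6],
  [0,0,-2,0,0,0,-0.6],
  [0,0,-2,0,0,0,-0.6],
  [0,0,-2,0,0,0,-0.6],
  [0,0,-2,0,0,0,-0.6],
  [0,0,-2,0,0,0,-0.6],
  [0,0,-2,0,0,0,-0.6],
  [0,0,-2,0,0,0,-0.6],
  [0,0,-2,0,0,0,-0.6],
  [0,0,-1,0,0,0,-0.6],
  [0,0,0,0,0,0,-0.6],
  [0,0,0,0,0,0,-0.6],
])

```text
time: 6.67
tool_pos: [0.6452, -0.007, 0.2526]
tool_rot: [0.0, 0.864, 0.504, 0.0]
contact_force: [-0.5, 0.1, -1.4]
gripper_width: 0.291
grasp_force: 59.4
```

Run:
```python
from h import *
import pickle
f=grab('wrist','w4');pickle.dump(f,open('w4.pkl','wb'))
g=grab('side','s4');pickle.dump(g,open('s4.pkl','wb'))
to([.4962,.2007,.255],21.5)
s,R=tool();p=s['tool_pos']
for dz in(.007,-.007,-.031,-.055): print(proj(f,p+[0,0,dz]).round(1),proj(g,p+[0,0,dz]).round(1))
u,v=proj(g,p).astype(int);a=cv2.resize(g['img'][v-50:v+50,u-60:u+60],(600,500),interpolation=cv2.INTER_CUBIC)
u,v=proj(f,p).astype(int);b=cv2.resize(f['img'][v-100:v+100,u-40:u+40],(200,500))
print(u,v);cv2.imwrite('pics/c4.png',np.hstack([a,b]))
```

```text
pos [ 0.6443 -0.007   0.2501] xyaw 60.52 F [-0.2 -0.2 -1.9]
shift cm [ 10.79 -23.11  -0.43]
turn deg [-0.13  0.11 39.02]
[320.8 337.2] [376.6 158.1]
[320.9 318.9] [376.3 162.2]
[321.1 294.2] [375.7 169.1]
[321.2 275.1] [375.2 175.9]
320 327
```

View pics/c4.png

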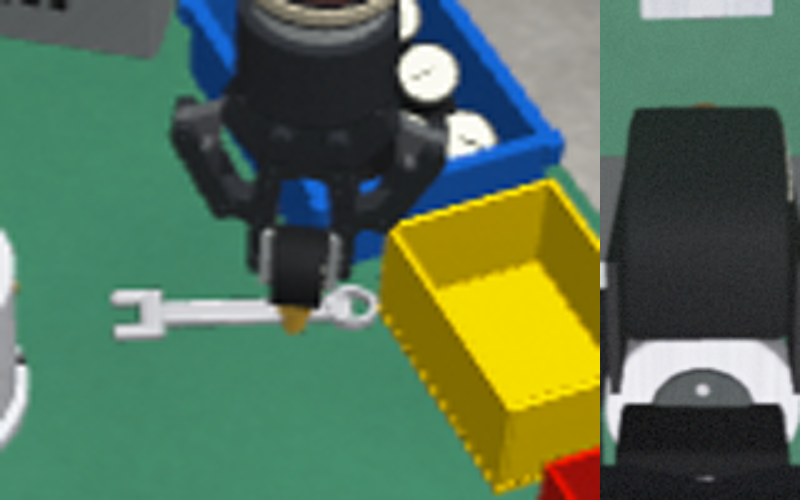

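The gauge hangs upright in the pads. In the side crop the brass stem points straight down at (293,315); in the wrist crop the case spans rows 105 to 338 (image 269 to 362).

Run:
```python
from h import *
import pickle
f=pickle.load(open('w4.pkl','rb'));s,R=tool();p=s['tool_pos'];x=R[:,0]
for off in(-.002,0,.002):
  for dz in (-.011,-.013):
    th=np.linspace(0,6.28,200);v=[proj(f,p+x*(off+.02*np.cos(t))+np.array([0,0,dz+.02*np.sin(t)]))[1] for t in th]
    print(off,dz,min(v),max(v))
col=cv2.cvtColor(f['img'],cv2.COLOR_BGR2GRAY)[255:375,319:324].mean(1);print(col.round().astype(int))
print((R.T@np.array([0,0,-1])).round(4))
```

```text
-0.002 -0.011 273.3292598284993 365.84207526355686
-0.002 -0.013 271.6202361410687 362.8664040948357
0 -0.011 269.2169921755132 361.8716469360623
0 -0.013 267.5478273768885 358.93448332496274
0.002 -0.011 265.0698765483141 357.8719610584485
0.002 -0.013 263.4444505518991 354.9855093038942
[120 118 119 118 117 117 117 118 118 116 118 119 117 101  77  46  36  38
  40  40  38  39  39  39  40  44  38  40  41  41  39  45  41  39  40  40
  43  40  40  43  40  38  41  43  40  41  43  40  41  43  44  40  44  44
  43  46  45  46  48  47  49  48  50  49  51  50  52  51  52  50  48  50
  47  48  49  49  50  46  46  45  47  47  46  45  43  45  45  43  42  44
  44  41  42  40  43  41  43  42  44  42  43  40  40  42  41  36  33  91
 188 238 238 236 235 235 235 234 236 238 235 138]
[0.0011 0.0027 1.    ]
```

move_arm([
  [0.9,-1.9,0,0,0,0,-0.6],
  [0.9,-1.9,0,0,0,0,-0.6],
  [0.9,-1.9,0,0,0,0,-0.6],
  [0.9,-1.9,0,0,0,0,-0.6],
  [0.9,-1.9,0,0,0,0,-0.6],
  [0.9,-1.9,0,0,0,0,-0.6],
  [0.9,-1.9,0,0,0,0,-0.6],
  [0.9,-1.9,0,0,0,0,-0.6],
  [0.9,-1.9,0,0,0,0,-0.6],
  [0.9,-1.9,0,0,0,0,-0.6],
  [0.9,-2.0,0,0,0,0,-0.6],
  [0.9,-2.0,0,0,0,0,-0.6],
  [0,0,0,0,0,6.5,-0.6],
  [0,0,0,0,0,6.5,-0.6],
  [0,0,0,0,0,6.5,-0.6],
  [0,0,0,0,0,6.5,-0.6],
  [0,0,0,0,0,6.5,-0.6],
  [0,0,0,0,0,6.5,-0.6],
  [0,0,0,0,0,0,-0.6],
  [0,0,0,0,0,0,-0.6],
])

```text
time: 8.43
tool_pos: [0.4975, 0.2, 0.2504]
tool_rot: [0.0, 0.982, 0.188, -0.001]
contact_force: [-0.3, -0.5, -1.0]
gripper_width: 0.295
grasp_force: 59.5
```

Run:
```python
from h import *
to([.4962,.2007,.11],21.5)
f=grab('top')
p=rect(f,(.4962,.2007),.103,.08)
h=cv2.cvtColor(p,cv2.COLOR_BGR2HSV)
m=((h[...,1]<60)&(h[...,2]>120)).astype(np.uint8)
import pickle
f=pickle.load(open('f0.pkl','rb'))['top']
for nm,f in(('top',f),('w2',pickle.load(open('w2.pkl','rb')))):
  p=rect(f,(.4962,.2007),.038,.03);g=cv2.cvtColor(p,cv2.COLOR_BGR2GRAY)
  for k in cv2.findContours((g<100).astype(np.uint8),0,1)[0]:
    if 300<cv2.contourArea(k)<2000:
      (y,x),wh,a=cv2.minAreaRect(k);print(nm,np.array([.4962,.2007])+(np.array([x,y])-60)*.0005,wh,(90-a)%90)
```

```text
pos [0.4975 0.2    0.2504] xyaw 21.68 F [-0.3 -0.5 -1. ]
shift cm [-0.05 -0.11 14.04]
turn deg [-0.02  0.15  0.18]
top [0.49595856 0.20193116] (25.821304321289062, 27.22823143005371) 24.443954467773438
top [0.4727217  0.18239906] (19.72049903869629, 70.1945571899414) 34.38034439086914
w2 [0.49729483 0.19833793] (25.440261840820312, 16.71257972717285) 21.801406860351562
```

move_arm([
  [-0.1,-0.1,2,0,0,0,-0.6],
  [0,0,2,0,0,0,-0.6],
  [0,0,2,0,0,0,-0.6],
  [0,0,2,0,0,0,-0.6],
  [0,0,2,0,0,0,-0.6],
  [0,0,2,0,0,0,-0.6],
  [0,0,1.5,0,0,0,-0.6],
  [0,0,1,0,0,0,-0.6],
  [0,0,0,0,0,0,-0.6],
  [0,0,0,0,0,0,-0.6],
])

```text
time: 9.32
tool_pos: [0.4966, 0.2006, 0.1067]
tool_rot: [0.0, 0.982, 0.187, -0.001]
contact_force: [-0.0, -0.3, 0.1]
gripper_width: 0.299
grasp_force: 59.5
```

Run:
```python
from h import *
import pickle
to([.4963,.2010,.0752],21.5)
f=grab('wrist','w5');pickle.dump(f,open('w5.pkl','wb'))
```

```text
pos [0.4966 0.2006 0.1067] xyaw 21.56 F [-0.  -0.3  0.1]
shift cm [-0.01 -0.04  3.15]
turn deg [-0.01  0.06  0.06]
```

move_arm([
  [0,0,0.6,0,0,0,-0.6],
  [0,0,0.4,0,0,0,-0.6],
  [0,0,0.3,0,0,0,-0.6],
  [0,0,0.2,0,0,0,-0.6],
  [0,0,0.2,0,0,0,-0.6],
  [0,0,0,0,0,0,-0.6],
])

```text
time: 9.87
tool_pos: [0.4965, 0.2007, 0.0895]
tool_rot: [0.0, 0.982, 0.187, -0.0]
contact_force: [-0.7, 0.4, -0.9]
gripper_width: 0.292
grasp_force: 59.5
```

move_arm([
  [0,0,0.2,0,0,0,-0.6],
  [0,0,0.2,0,0,0,-0.6],
  [0,0,0.2,0,0,0,-0.6],
  [0,0,0,0,0,0,-0.6],
])

```text
time: 10.2
tool_pos: [0.4965, 0.2006, 0.0835]
tool_rot: [0.0, 0.982, 0.187, -0.0]
contact_force: [-1.2, -0.2, -0.6]
gripper_width: 0.29
grasp_force: 59.5
```

move_arm([
  [0,0,0.3,0,0,0,-0.6],
  [0,0,0.2,0,0,0,-0.6],
  [0,0,0.2,0,0,0,-0.6],
  [0,0,0,0,0,0,-0.6],
])

```text
time: 10.53
tool_pos: [0.4964, 0.2006, 0.0764]
tool_rot: [0.0, 0.982, 0.187, -0.0]
contact_force: [0.5, 0.6, -1.0]
gripper_width: 0.293
grasp_force: 59.5
```

move_arm([
  [0,0,0.1,0,0,0,-0.6],
  [0,0,0,0,0,0,-0.6],
])

```text
time: 10.7
tool_pos: [0.4968, 0.2007, 0.0759]
tool_rot: [0.0, 0.982, 0.187, -0.0]
contact_force: [-0.6, 0.3, -1.0]
gripper_width: 0.293
grasp_force: 59.5
```

move_arm([
  [0,0,0.1,0,0,0,-0.6],
  [0,0,0,0,0,0,-0.6],
])

```text
time: 10.87
tool_pos: [0.497, 0.2008, 0.0757]
tool_rot: [0.0, 0.982, 0.187, 0.0]
contact_force: [-2.0, -1.0, 2.9]
gripper_width: 0.29
grasp_force: 60.2
```

move_arm([
  [0,0,0,0,0,0,-0.3],
  [0,0,0,0,0,0,-0.22],
  [0,0,0,0,0,0,-0.22],
  [0,0,0,0,0,0,-0.22],
  [0,0,0,0,0,0,-0.22],
])

```text
time: 11.28
tool_pos: [0.4968, 0.2007, 0.0749]
tool_rot: [-0.0, 0.982, 0.187, 0.0]
contact_force: [-0.3, 0.3, 0.5]
gripper_width: 0.388
grasp_force: 0.0
```

Run:
```python
from h import *
s=manip.state();print(s['gripper_width'],s['contact_force'],s['tool_pos'],s['joint_pos'])
```

```text
0.387541177898452 [-0.33710004  0.28972596  0.49253349] [0.49681581 0.20071843 0.0749456 ] [2.45020457e-01 1.87561330e-02 1.95763179e+00 3.24218057e-05
 1.16516334e+00 1.44028682e+00]
```

move_arm([
  [0,0,-0.5,0,0,0,-0.22],
  [0,0,-1,0,0,0,-0.22],
  [0,0,-1.5,0,0,0,-0.22],
  [0,0,-2,0,0,0,-0.22],
  [0,0,-2,0,0,0,-0.22],
  [0,0,-2,0,0,0,-0.22],
  [0,0,-2.5,0,0,0,-0.22],
  [0,0,-3,0,0,0,-0.1],
  [0,0,-3,0,0,0,0],
  [0,0,-3,0,0,0,0],
  [0,0,-2.5,0,0,0,0],
  [0,0,0,0,0,0,0],
])

```text
time: 12.28
tool_pos: [0.4992, 0.2014, 0.3137]
tool_rot: [-0.0, 0.982, 0.187, 0.006]
contact_force: [-0.1, 0.5, 1.2]
gripper_width: 0.5
grasp_force: 0.0
```

Run:
```python
from h import *
import pickle
f=grab('wrist','w6');pickle.dump(f,open('w6.pkl','wb'))
to([.528,-.204,.25],152)
c=np.array([.4965,.2008]);s=.0005
p=rect(f,c,.084,.05);cv2.imwrite('pics/w6r.png',cv2.resize(p,(500,500)))
for nm,sl in(('w6',f),('w1',pickle.load(open('w1.pkl','rb'))),('w2',pickle.load(open('w2.pkl','rb')))):
  g=cv2.cvtColor(rect(sl,c,.103),cv2.COLOR_BGR2GRAY).astype(float)
  A=np.arange(0,360,1.);v=np.array([[cv2.getRectSubPix(g.astype(np.float32),(1,1),(160+r*np.sin(np.radians(a))/s,160+r*np.cos(np.radians(a))/s))[0,0] for a in A] for r in(.053,.0545,.056)]).mean(0)
  for a0 in(22,142,262):
    w=(np.abs((A-a0+180)%360-180)<22);aa=(A[w]-a0+180)%360-180;o=np.argsort(aa);aa=aa[o];x=v[w][o]
    t=(x.max()*.6+x.min()*.4);b=np.abs(np.diff((x<t).astype(int)));print(nm,a0,x.min().round(),x.max().round(),'edges',aa[1:][b>0])
```

```text
pos [0.4983 0.2011 0.3105] xyaw 21.52 F [0.2 0.2 0.4]
shift cm [-12.15  38.77   5.98]
turn deg [   0.6    -0.19 -130.48]
w6 22 60.0 216.0 edges [-7.  8.]
w6 142 116.0 215.0 edges [-6.  9.]
w6 262 111.0 213.0 edges [-7.  8.]
w1 22 112.0 213.0 edges [-7.  8.]
w1 142 67.0 218.0 edges [-7.  8.]
w1 262 103.0 214.0 edges [-6.  9.]
w2 22 116.0 223.0 edges [-7.  8.]
w2 142 0.0 0.0 edges []
w2 262 64.0 224.0 edges [-7.  8.]
```

View pics/w6r.png

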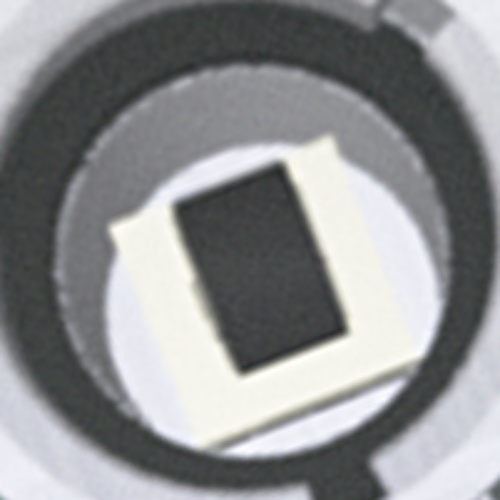

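The rectified crop shows the gauge standing in the nest, case centred at about (260,268) and square with the nest. Slot angles come out at about 22.2° + 120k. Now to the lid.

move_arm([
  [-1,3.2,0.2,0,0,0,0.2],
  [-1,3.2,0.2,0,0,0,0.2],
  [-1,3.2,0.2,0,0,0,0.2],
  [-1,3.2,0.2,0,0,0,0.2],
  [-1,3.2,0.2,0,0,0,0.2],
  [-1,3.2,0.2,0,0,0,0.2],
  [-1,3.2,0.2,0,0,0,0.2],
  [-1,3.2,0.2,0,0,0,0.2],
  [-1,3.2,0.2,0,0,0,0.2],
  [-1,3.2,0.2,0,0,0,0.2],
  [-1,3.2,0.2,0,0,0,0.2],
  [-1.1,3.5,0.2,0,0,0,0.2],
])

```text
time: 13.33
tool_pos: [0.5254, -0.2048, 0.2798]
tool_rot: [-0.001, 0.982, 0.187, -0.001]
contact_force: [0.3, 0.8, 0.3]
gripper_width: 0.603
grasp_force: 0.0
```

move_arm([
  [0,0,0,0,0,-6.8,0.2],
  [0,0,0,0,0,-6.8,0.2],
  [0,0,0,0,0,-6.8,0.2],
  [0,0,0,0,0,-6.8,0.2],
  [0,0,0,0,0,-6.8,0.2],
  [0,0,0,0,0,-6.8,0.2],
  [0,0,0,0,0,-6.8,0.2],
  [0,0,0,0,0,-6.8,0.2],
  [0,0,0,0,0,-6.8,0.2],
  [0,0,0,0,0,-6.8,0.2],
  [0,0,0,0,0,-6.8,0.2],
  [0,0,0,0,0,-6.8,0.2],
  [0,0,0,0,0,-6.8,0.2],
  [0,0,0,0,0,-6.8,0.2],
  [0,0,0,0,0,-6.8,0.2],
  [0,0,0,0,0,-6.8,0.2],
  [0,0,0,0,0,-6.8,0.2],
  [0,0,0,0,0,-6.8,0.2],
  [0,0,0,0,0,-6.8,0.2],
  [0,0,0,0,0,0,0.2],
])

```text
time: 15.0
tool_pos: [0.5256, -0.2034, 0.2798]
tool_rot: [-0.001, 0.252, 0.968, 0.0]
contact_force: [-0.4, 0.4, 0.2]
gripper_width: 0.602
grasp_force: 0.0
```

Run:
```python
from h import *
import pickle
f=grab('wrist','w7');pickle.dump(f,open('w7.pkl','wb'))
to([.528,-.204,.25],152);print(manip.state()['joint_pos'])
c=ray(f,proj(f,[.528,-.204,.024]),.024)[:2];s=.0005
for nm,f in(('w7',f),('top',pickle.load(open('f0.pkl','rb'))['top'])):
  p=rect(f,c,.06,.07);m=(cv2.cvtColor(p,cv2.COLOR_BGR2GRAY)<45).astype(np.uint8)
  for k in cv2.findContours(m,0,1)[0]:
    if cv2.contourArea(k)>1500:
      (y,x),wh,a=cv2.minAreaRect(k);print(nm,'wing',(c+(np.array([x,y])-140)*s).round(4),np.array(wh)*.5,90-a)
  p=rect(f,c,.024,.08);h=cv2.cvtColor(p,cv2.COLOR_BGR2HSV);S=h[...,1].astype(float)
  P=[]
  for a in np.radians(np.arange(0,360,3)):
    r=np.arange(.036,.062,s);d=np.array([np.cos(a),np.sin(a)]);ix=np.round(160+r[:,None]*d/s).astype(int)
    v=S[ix[:,0],ix[:,1]];k=np.argmax(np.diff(cv2.GaussianBlur(v[:,None],(1,5),0).ravel()));P.append(c+r[k]*d)
  q=circ(P);print(nm,'disc',q,circ(P,.048))
  cc=circ(P,.048)[0]
  p=rect(f,cc,.008,.08);S=cv2.cvtColor(p,cv2.COLOR_BGR2HSV)[...,1].astype(np.float32)
  A=np.arange(360);v=np.array([[S[int(round(160+r*np.cos(np.radians(a))/s)),int(round(160+r*np.sin(np.radians(a))/s))] for a in A] for r in(.0535,.055,.0565)]).mean(0)
  print(A[v<80])
```

```text
pos [ 0.5257 -0.2034  0.28  ] xyaw 150.58 F [-1.  -0.8  1.1]
shift cm [-0.24  0.06  3.  ]
turn deg [-0.   -0.1  -1.42]
[-5.01169282e-01 -1.08436254e-01  1.72100015e+00 -3.03706977e-05
  1.53077663e+00 -1.55851481e+00]
w7 disc (array([ 0.53052302, -0.20437319,  0.04857772]), np.float64(0.0019225008550365166)) (array([ 0.530504 , -0.2043808]), np.float64(0.0021347731760531534))
[  0   1   2   6   7  84  85  86  87  88  89  90  91  92  93  94  95 206
 207 208 209 210 211 212 213 214 215 216 217 296 297 298 299 300 301 302
 303 304 305 306 307 308 309 310 311 313 314 315 316 317 318 319 320 321
 322 323 324 325 326 327 328 329 330 331 332 333 334 335 336 337 338 339
 340 341 342 343 344 345 346 347 348 349 350 351 352 353 354 356 357 358
 359]
top wing [ 0.5284 -0.1991] [25.04680634 83.25484467] 59.15341377258301
top disc (array([ 0.52856737, -0.20184365,  0.0491233 ]), np.float64(0.0023740537170657485)) (array([ 0.52828444, -0.20194235]), np.float64(0.0027352265906617117))
[ 84  85  86  87  88  89  90  91  92  93 208 209 210 211 212 213 214 215
 216 325 326 327 328 329 330 331 332 333 334 335]
```

View pics/w7.png

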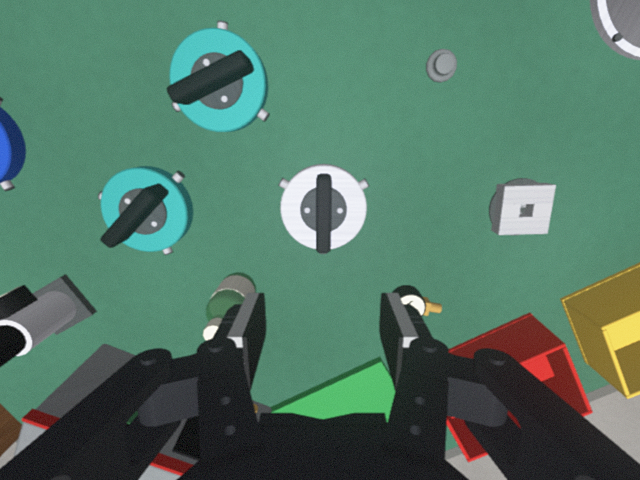

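The lid is centred at (323,207) with its wing vertical in the image, that is, aligned with the tool, and its lugs at (284,184), (363,184). The oil bottle (235,290) and spare gauge (410,300) are clear of the fingers' path.

move_arm([
  [-0.3,0.2,2.5,0,0,0,0.1],
  [0,0,2.5,0,0,0,0.1],
  [0,0,2.5,0,0,0,0.1],
  [0,0,2.5,0,0,0,0.1],
  [0,0,2.5,0,0,0,0.1],
  [0,0,2.5,0,0,0,0.1],
  [0,0,2.5,0,0,0,0.1],
  [0,0,2,0,0,0,0.1],
  [0,0,1.5,0,0,0,0.1],
  [0,0,1,0,0,0,0.1],
  [0,0,0.7,0,0,0,0.1],
  [0,0,0,0,0,0,0.1],
  [0,0,0,0,0,0,0.1],
])

```text
time: 16.13
tool_pos: [0.53, -0.2035, 0.0544]
tool_rot: [0.0, 0.253, 0.967, -0.0]
contact_force: [0.7, -0.1, -0.9]
gripper_width: 0.551
grasp_force: 0.0
```

move_arm([
  [0,0,0.3,0,0,0,0.1],
  [0,0,0.2,0,0,0,-0.1],
  [0,0,0,0,0,0,-0.3],
  [0,0,0,0,0,0,-0.5],
  [0,0,0,0,0,0,-1],
  [0,0,0,0,0,0,-1],
  [0,0,0,0,0,0,-1],
  [0,0,0,0,0,0,-1],
  [0,0,0,0,0,0,-1],
])

```text
time: 16.88
tool_pos: [0.5302, -0.2037, 0.0496]
tool_rot: [0.0, 0.253, 0.968, -0.0]
contact_force: [-0.8, -0.0, 3.7]
gripper_width: 0.174
grasp_force: 59.3
```

move_arm([
  [0,0,-0.3,0,0,0,-1],
  [0,0,-0.7,0,0,0,-1],
  [0,0,-1.5,0,0,0,-1],
  [0,0,-2,0,0,0,-1],
  [0,0,-2,0,0,0,-1],
  [0,0,-2,0,0,0,-1],
  [0,0,-2,0,0,0,-1],
  [0,0,-2,0,0,0,-1],
  [0,0,-2,0,0,0,-1],
  [0,0,-2,0,0,0,-1],
  [0,0,-2,0,0,0,-1],
  [0,0,-1,0,0,0,-1],
  [0,0,0,0,0,0,-1],
  [0,0,0,0,0,0,-1],
])

```text
time: 18.05
tool_pos: [0.5296, -0.2032, 0.2435]
tool_rot: [-0.0, 0.253, 0.968, 0.0]
contact_force: [-1.2, -0.2, -3.8]
gripper_width: 0.177
grasp_force: 58.6
```

Run:
```python
from h import *
import pickle
f=grab('wrist','w8');pickle.dump(f,open('w8.pkl','wb'))
print(manip.state()['joint_pos'],manip.state()['gripper_width'])
to([.4963,.2008,.25],202.2)
s,R=tool();t=s['tool_pos'];z=t[2]-.0496+.024
for n,p in(('TCP',t),('lidc',[*t[:2],z])):print(n,proj(f,p).round(1))
cv2.imwrite('pics/w8c.png',f['img'][150:480,100:540])
```

```text
[-4.97663317e-01 -7.93595824e-02  1.75663356e+00  4.61421709e-05
  1.46691963e+00 -1.55747892e+00] 0.17558585528042525
pos [ 0.5291 -0.203   0.2423] xyaw 150.72 F [-0.2  0.7 -3.7]
shift cm [22.61 33.62 -0.71]
turn deg [  0.07  -0.14 -51.48]
TCP [320.6 326.7]
lidc [320.9 298.1]
```

View pics/w8c.png

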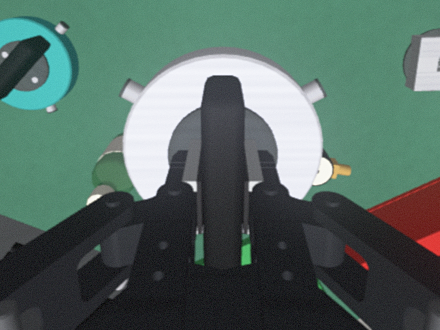

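The lid is held level; its white top disc is centred near (223,140) in the crop with lugs at (132,92) and (315,92). I'll measure its offset from the TCP.

Run:
```python
from h import *
import pickle
f=pickle.load(open('w8.pkl','rb'));s,R=tool();t=s['tool_pos'];z=t[2]-.0496+.024;sc=.0005
c=t[:2].copy()
p=rect(f,c,z,.08);V=cv2.GaussianBlur(p[...,2],(5,5),0).astype(float) # red channel: white vs green/grey
y0=np.arctan2(R[1,0],R[0,0]);P=[];D=[]
for a in np.radians(np.arange(-85,86,3)):
    if 12>abs(abs(np.degrees(a))-60): continue
    d=np.array([np.cos(y0+a),np.sin(y0+a)]);r=np.arange(.042,.056,sc);ix=np.round(160+r[:,None]*d/sc).astype(int)
    v=V[ix[:,0],ix[:,1]];k=np.argmin(np.diff(v));P.append(c+(r[k]+sc/2)*d)
q,e=circ(P);q2,e2=circ(P,.048);print(q,e,q2,e2)
for n,qq in(('free',q[:2]),('r48',q2)): print(n,'lid - TCP in tool axes mm',(R[:2,:2].T@(qq-t[:2])*1000).round(2))
# lug yaw
zl=t[2]-.0496+.008
p=rect(f,q2,zl,.08);S=cv2.cvtColor(p,cv2.COLOR_BGR2HSV)[...,1].astype(float)
A=np.arange(-100,101,1.);v=np.array([[S[int(round(160+r*np.cos(np.radians(a)+y0)/sc)),int(round(160+r*np.sin(np.radians(a)+y0)/sc))] for a in A] for r in(.053,.0545,.056)]).mean(0)
print(A[v<70])
```

```text
[ 0.53124719 -0.20318928  0.04802399] 0.0002822436150579161 [ 0.53122337 -0.20317455] 0.00028238601513595334
free lid - TCP in tool axes mm [-2.    0.88]
r48 lid - TCP in tool axes mm [-1.97  0.88]
[-100.  -99.  -98.  -97.  -66.  -65.  -64.  -63.  -62.  -61.  -60.  -59.
  -58.  -57.  -56.  -55.   55.   56.   57.   58.   59.   60.   61.   62.
   63.   64.   65.   66.   89.   90.   91.   92.   93.   94.   95.   96.
   97.   98.   99.  100.]
```

Run:
```python
from h import *
import pickle
sc=.0005;C=[]
for nm,yaw in(('w1',155.6),('w6',21.5)):
  f=pickle.load(open(nm+'.pkl','rb'));c=np.array([.4963,.2007])
  for rng,rr in(((.045,.053),.0495),((.062,.072),.068)):
   for it in range(2):
    G=cv2.GaussianBlur(rect(f,c,.103,.08)[...,2],(5,5),0).astype(float);P=[];A=[]
    for a in np.arange(0,360,2):
      if rr<.06 and min(abs((a-22-120*k+180)%360-180) for k in range(3))<14: continue
      d=np.array([np.cos(np.radians(a)),np.sin(np.radians(a))]);r=np.arange(*rng,sc);ix=np.round(160+r[:,None]*d/sc).astype(int)
      v=np.diff(G[ix[:,0],ix[:,1]])*(1 if rr<.06 else -1);k=np.argmax(v)
      if v[k]>8: P.append(c+(r[k]+sc/2)*d);A.append(a)
    q,e=circ(P);
    if it==0: c=q[:2]
   q2,e2=circ(P,rr);print(nm,rr,len(P),q.round(4),e.round(5),q2.round(4),e2.round(5))
   res=np.hypot(*(np.array(P)-q2).T)-rr
   print('  resid mm by angle',[(int(a),round(x*1000,1)) for a,x in list(zip(A,res))[::12]])
   if rr<.06: C.append((yaw,q2))
M=[];b=[]
for yaw,q in C:
  a=np.radians(yaw);M+=[[1,0,np.cos(a),np.sin(a)],[0,1,np.sin(a),-np.cos(a)]];b+=list(q)
print('C, bias(tool)',np.linalg.solve(M,b).round(4))
```

```text
w1 0.0495 141 [0.4966 0.2006 0.0493] 0.0004 [0.4966 0.2006] 0.00046
  resid mm by angle [(0, np.float64(-0.2)), (50, np.float64(-0.2)), (74, np.float64(0.3)), (98, np.float64(-0.3)), (122, np.float64(0.2)), (172, np.float64(-0.3)), (196, np.float64(0.2)), (220, np.float64(-0.3)), (244, np.float64(0.2)), (294, np.float64(0.3)), (318, np.float64(-0.7)), (342, np.float64(-0.2))]
w1 0.068 178 [0.4967 0.2005 0.0683] 0.00065 [0.4968 0.2005] 0.00074
  resid mm by angle [(0, np.float64(0.2)), (24, np.float64(0.2)), (48, np.float64(0.2)), (72, np.float64(0.7)), (96, np.float64(0.3)), (120, np.float64(0.8)), (146, np.float64(-0.2)), (170, np.float64(-0.2)), (196, np.float64(1.8)), (220, np.float64(0.3)), (244, np.float64(-0.2)), (268, np.float64(0.3)), (292, np.float64(0.7)), (316, np.float64(0.2)), (340, np.float64(-0.3))]
w6 0.0495 141 [0.4971 0.2002 0.0492] 0.00041 [0.4971 0.2002] 0.0005
  resid mm by angle [(0, np.float64(-0.3)), (50, np.float64(-0.2)), (74, np.float64(0.3)), (98, np.float64(-0.7)), (122, np.float64(-0.7)), (172, np.float64(-0.2)), (196, np.float64(0.3)), (220, np.float64(-0.3)), (244, np.float64(0.2)), (294, np.float64(-0.8)), (318, np.float64(-0.8)), (342, np.float64(-0.3))]
w6 0.068 180 [0.4967 0.2005 0.0683] 0.00083 [0.4966 0.2004] 0.00095
  resid mm by angle [(0, np.float64(0.4)), (24, np.float64(0.4)), (48, np.float64(1.3)), (72, np.float64(0.8)), (96, np.float64(0.2)), (120, np.float64(0.7)), (144, np.float64(0.2)), (168, np.float64(0.6)), (192, np.float64(0.6)), (216, np.float64(0.2)), (240, np.float64(0.2)), (264, np.float64(0.2)), (288, np.float64(0.8)), (312, np.float64(0.3)), (336, np.float64(0.4))]
C, bias(tool) [4.968e-01 2.003e-01 3.000e-04 2.000e-04]
```

move_arm([
  [0.8,1.2,0,0,0,0,-1],
  [1.6,2.4,0,0,0,0,-1],
  [1.6,2.4,0,0,0,0,-1],
  [1.6,2.4,0,0,0,0,-1],
  [1.6,2.4,0,0,0,0,-1],
  [1.6,2.4,0,0,0,0,-1],
  [1.6,2.4,0,0,0,0,-1],
  [1.6,2.4,0,0,0,0,-1],
  [1.6,2.4,0,0,0,0,-1],
  [1.6,2.4,0,0,0,0,-1],
  [1.6,2.4,0,0,0,0,-1],
  [1.6,2.4,0,0,0,0,-1],
  [1.6,2.4,0,0,0,0,-1],
  [1.6,2.4,0,0,0,0,-1],
  [1,1,0,0,0,0,-1],
  [0,0,0,0,0,0,-1],
])

```text
time: 19.43
tool_pos: [0.4939, 0.2014, 0.2418]
tool_rot: [-0.002, 0.251, 0.968, -0.0]
contact_force: [-0.2, 0.4, -4.3]
gripper_width: 0.176
grasp_force: 59.2
```

move_arm([
  [0,0,0,0,0,-5.4,-1],
  [0,0,0.5,0,0,-5.4,-1],
  [0,0,0.5,0,0,-5.4,-1],
  [0,0,0.5,0,0,-5.4,-1],
  [0,0,0.5,0,0,-5.4,-1],
  [0,0,0.5,0,0,-5.4,-1],
  [0,0,0.5,0,0,-5.4,-1],
  [0,0,0.5,0,0,-5.4,-1],
  [0,0,0.5,0,0,-5.4,-1],
  [0,0,0.5,0,0,-2.7,-1],
  [0,0,0,0,0,0,-1],
  [0,0,0,0,0,0,-1],
])

```text
time: 20.43
tool_pos: [0.4951, 0.198, 0.1975]
tool_rot: [-0.001, -0.19, 0.982, -0.0]
contact_force: [-1.2, -0.3, -2.9]
gripper_width: 0.175
grasp_force: 59.2
```

Run:
```python
from h import *
to([.4954,.1993,.16],-157.8);print(manip.state()['joint_pos'])
```

```text
pos [0.4951 0.198  0.1975] xyaw -158.08 F [-1.2 -0.3 -2.9]
shift cm [-0.09  0.11  3.75]
turn deg [ 0.02 -0.17 -0.28]
[ 2.40822465e-01 -1.27905400e-01  1.87750101e+00 -1.10981092e-04
  1.39490114e+00 -1.71250817e+00]
```

move_arm([
  [-0.1,0.1,1,0,0,-0.3,-1],
  [0,0,1,0,0,0,-1],
  [0,0,1,0,0,0,-1],
  [0,0,0.5,0,0,0,-1],
  [0,0,0,0,0,0,-1],
  [0,0,0,0,0,0,-1],
])

```text
time: 20.93
tool_pos: [0.4962, 0.1997, 0.1632]
tool_rot: [-0.001, -0.193, 0.981, -0.0]
contact_force: [0.6, 0.1, -3.8]
gripper_width: 0.178
grasp_force: 59.3
```

```bash
cat > lid.py <<'E'
from h import *
import pickle,sys
f=grab('wrist',sys.argv[1]);pickle.dump(f,open(sys.argv[1]+'.pkl','wb'));sc=.0005
to([.4954,.1993,.16],-157.8);s,R=tool();t=s['tool_pos'];y0=np.arctan2(R[1,0],R[0,0])
def fit(c,z,rng,r0,lugs):
    c=np.array(c)
    for it in range(2):
        G=cv2.GaussianBlur(rect(f,c,z,.08)[...,2],(5,5),0).astype(float);P=[];w=[]
        for a in np.arange(-95,96,3):
            if lugs and abs(abs(a)-60)<12: continue
            b=y0+np.radians(a);d=np.array([np.cos(b),np.sin(b)]);r=np.arange(*rng,sc);ix=np.round(160+r[:,None]*d/sc).astype(int)
            v=-np.diff(G[ix[:,0],ix[:,1]]);k=np.argmax(v)
            if v[k]>8:P.append(c+(r[k]+sc/2)*d);w.append(v[k])
        q,e=circ(P,r0);c=q
    q3,e3=circ(P);print(len(P),q.round(4),e.round(5),'free',q3.round(4),e3.round(5))
    return q
L=fit(t[:2],t[2]-.0496+.024,(.042,.054),.048,1);C=fit([.4968,.2004],.103,(.062,.072),.068,0)
print('lid-TCP tool mm',(R[:2,:2].T@(L-t[:2])*1000).round(2),'chamber-lid tool mm',(R[:2,:2].T@(C-L)*1000).round(2))
E
python3 lid.py w9; python3 -c "
import cv2;a=cv2.imread('pics/w9.png');cv2.imwrite('pics/w9c.png',a[150:480,100:540])"
```

```text
pos [0.4966 0.1998 0.164 ] xyaw -157.68 F [ 0.5  0.8 -3.3]
shift cm [ 0.13 -0.    0.4 ]
turn deg [ 0.   -0.    0.12]
45 [0.4977 0.1996] 0.00225 free [0.5004 0.2003 0.0505] 0.0019
64 [0.4963 0.2004] 0.00094 free [0.4964 0.2005 0.0681] 0.00094
lid-TCP tool mm [-0.93 -0.59] chamber-lid tool mm [0.97 1.28]
```

View pics/w9c.png

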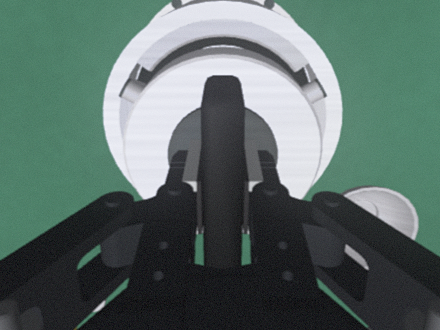

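The view shows the lid over the collar, lugs at (130,90) and (315,90), near the slots at (137,80) and (305,80). Needs about 1.5 mm along tool x; then lower gently.

move_arm([
  [0.15,-0.03,0.3,0,0,0,-1],
  [0,0,0.3,0,0,0,-1],
  [0,0,0.2,0,0,0,-1],
  [0,0,0,0,0,0,-1],
  [0,0,0,0,0,0,-1],
])

```text
time: 21.4
tool_pos: [0.4952, 0.1989, 0.1559]
tool_rot: [-0.0, -0.194, 0.981, -0.0]
contact_force: [0.4, 0.8, -3.8]
gripper_width: 0.176
grasp_force: 59.3
```

move_arm([
  [0,0,0.1,0,0,0,-1],
  [0,0,0.1,0,0,0,-1],
  [0,0,0,0,0,0,-1],
])

```text
time: 21.65
tool_pos: [0.4952, 0.1989, 0.1538]
tool_rot: [-0.0, -0.194, 0.981, -0.0]
contact_force: [0.2, -0.3, -3.5]
gripper_width: 0.176
grasp_force: 59.3
```

move_arm([
  [0,0,0.1,0,0,0,-1],
  [0,0,0.1,0,0,0,-1],
  [0,0,0.1,0,0,0,-1],
  [0,0,0,0,0,0,-1],
])

```text
time: 21.98
tool_pos: [0.4951, 0.1989, 0.1507]
tool_rot: [-0.0, -0.194, 0.981, -0.0]
contact_force: [0.3, 0.1, -3.9]
gripper_width: 0.179
grasp_force: 59.3
```

move_arm([
  [0,0,0.1,0,0,0,-1],
  [0,0,0.1,0,0,0,-1],
  [0,0,0,0,0,0,-1],
])

```text
time: 22.23
tool_pos: [0.4952, 0.1989, 0.1487]
tool_rot: [-0.0, -0.194, 0.981, -0.0]
contact_force: [0.6, 1.4, -4.2]
gripper_width: 0.178
grasp_force: 59.3
```

move_arm([
  [0,0,0.1,0,0,0,-1],
  [0,0,0.1,0,0,0,-1],
  [0,0,0,0,0,0,-1],
])

```text
time: 22.48
tool_pos: [0.4952, 0.1989, 0.1467]
tool_rot: [-0.0, -0.194, 0.981, -0.0]
contact_force: [0.1, -0.6, -3.3]
gripper_width: 0.171
grasp_force: 59.3
```

The lugs are already 3 mm below the collar's top with no force, so they are in the slots.

move_arm([
  [0,0,0.1,0,0,0,-1],
  [0,0,0.1,0,0,0,-1],
  [0,0,0.1,0,0,0,-1],
  [0,0,0.1,0,0,0,-1],
  [0,0,0.1,0,0,0,-1],
  [0,0,0,0,0,0,-1],
])

```text
time: 22.98
tool_pos: [0.4951, 0.1989, 0.1417]
tool_rot: [-0.0, -0.194, 0.981, -0.0]
contact_force: [-0.0, -0.6, -3.9]
gripper_width: 0.173
grasp_force: 59.3
```

move_arm([
  [0,0,0.1,0,0,0,-1],
  [0,0,0.1,0,0,0,-1],
  [0,0,0.1,0,0,0,-1],
  [0,0,0.1,0,0,0,-1],
  [0,0,0.1,0,0,0,-1],
  [0,0,0,0,0,0,-1],
])

```text
time: 23.48
tool_pos: [0.4951, 0.1989, 0.1367]
tool_rot: [-0.0, -0.194, 0.981, -0.0]
contact_force: [0.6, 0.6, -3.7]
gripper_width: 0.175
grasp_force: 59.3
```

move_arm([
  [0,0,0.1,0,0,0,-1],
  [0,0,0.1,0,0,0,-1],
  [0,0,0.1,0,0,0,-1],
  [0,0,0,0,0,0,-1],
])

```text
time: 23.82
tool_pos: [0.4951, 0.1989, 0.1337]
tool_rot: [-0.0, -0.194, 0.981, -0.0]
contact_force: [0.1, -0.0, -3.1]
gripper_width: 0.176
grasp_force: 59.3
```

move_arm([
  [0,0,0.1,0,0,0,-1],
  [0,0,0.1,0,0,0,-1],
  [0,0,0,0,0,0,-1],
])

```text
time: 24.07
tool_pos: [0.4952, 0.1989, 0.1317]
tool_rot: [-0.0, -0.194, 0.981, -0.0]
contact_force: [-0.7, -0.1, -3.6]
gripper_width: 0.175
grasp_force: 59.3
```

move_arm([
  [0,0,0.1,0,0,0,-1],
  [0,0,0,0,0,0,-1],
])

```text
time: 24.23
tool_pos: [0.4952, 0.1989, 0.1308]
tool_rot: [-0.0, -0.194, 0.981, -0.0]
contact_force: [-0.5, -0.2, -3.5]
gripper_width: 0.171
grasp_force: 59.3
```

move_arm([
  [0,0,0.1,0,0,0,-1],
  [0,0,0,0,0,0,-1],
])

```text
time: 24.4
tool_pos: [0.4954, 0.1989, 0.1301]
tool_rot: [0.0, -0.194, 0.981, 0.0]
contact_force: [0.8, -0.1, -3.7]
gripper_width: 0.175
grasp_force: 59.3
```

move_arm([
  [0,0,0.1,0,0,0,-1],
  [0,0,0,0,0,0,-1],
])

```text
time: 24.57
tool_pos: [0.4956, 0.199, 0.1298]
tool_rot: [0.0, -0.194, 0.981, -0.0]
contact_force: [-1.1, -0.4, -0.3]
gripper_width: 0.176
grasp_force: 59.9
```

move_arm([
  [0,0,0.1,0,0,0,-1],
  [0,0,0,0,0,0,-1],
])

```text
time: 24.73
tool_pos: [0.4957, 0.199, 0.1294]
tool_rot: [0.0, -0.194, 0.981, -0.0]
contact_force: [-3.9, -1.4, 6.3]
gripper_width: 0.178
grasp_force: 60.6
```

move_arm([
  [0,0,-0.1,0,0,0,-1],
  [0,0,0,0,0,0,-1],
])

```text
time: 24.9
tool_pos: [0.4957, 0.199, 0.1296]
tool_rot: [0.001, -0.194, 0.981, 0.0]
contact_force: [-1.2, -0.2, 1.6]
gripper_width: 0.179
grasp_force: 60.1
```

```bash
cat > st.py <<'E'
from h import *
s,R=tool();print(s['time'],'yaw',np.degrees(np.arctan2(R[1,0],R[0,0])).round(2),'pos',s['tool_pos'].round(4),'F',s['contact_force'].round(2),'T',s['ft_torque'].round(3),'j6',s['joint_pos'][5].round(3),'eff6',s['joint_efforts'][5].round(3),'tilt',R[:2,2].round(4))
E
python3 st.py
```

```text
24.9 yaw -157.68 pos [0.4957 0.199  0.1296] F [-1.25 -0.17  1.64] T [-0.052  0.194 -0.041] j6 -1.718 eff6 0.005 tilt [0.0012 0.0003]
```

move_arm([
  [0,0,0,0,0,1.5,-1],
  [0,0,0,0,0,1.5,-1],
  [0,0,0,0,0,1.5,-1],
  [0,0,0,0,0,1.5,-1],
  [0,0,0,0,0,0,-1],
])

```text
time: 25.32
tool_pos: [0.4961, 0.199, 0.1297]
tool_rot: [0.001, -0.142, 0.99, -0.0]
contact_force: [0.2, -0.1, 2.5]
gripper_width: 0.178
grasp_force: 60.1
```

```bash
python3 st.py
```

```text
25.3167 yaw -163.71 pos [0.4961 0.199  0.1297] F [ 0.15 -0.14  2.45] T [-0.031 -0.006 -0.106] j6 -1.613 eff6 0.106 tilt [0.0022 0.0003]
```

move_arm([
  [0.01,0.02,0,0,0,1.5,-1],
  [0.003,0.005,0,0,0,1.5,-1],
  [0.003,0.005,0,0,0,1.5,-1],
  [0,0,0,0,0,0,-1],
])

```text
time: 25.65
tool_pos: [0.4958, 0.1992, 0.1296]
tool_rot: [0.001, -0.103, 0.995, 0.0]
contact_force: [2.1, -0.1, 2.3]
gripper_width: 0.175
grasp_force: 60.1
```

```bash
python3 st.py
```

```text
25.65 yaw -168.18 pos [0.4958 0.1992 0.1296] F [ 2.08 -0.08  2.29] T [-0.117 -0.057 -0.075] j6 -1.534 eff6 0.105 tilt [0.0019 0.0003]
```

move_arm([
  [0.003,0.005,0,0,0,1.5,-1],
  [0.003,0.005,0,0,0,1.5,-1],
  [0,0,0,0,0,0,-1],
])

```text
time: 25.9
tool_pos: [0.4956, 0.1993, 0.1295]
tool_rot: [0.001, -0.077, 0.997, 0.0]
contact_force: [1.0, -0.5, 2.2]
gripper_width: 0.175
grasp_force: 60.2
```

```bash
python3 st.py
```

```text
25.9 yaw -171.15 pos [0.4956 0.1993 0.1295] F [ 0.99 -0.53  2.16] T [-0.045 -0.041 -0.092] j6 -1.482 eff6 0.114 tilt [0.0016 0.0003]
```

move_arm([
  [0.003,0.005,0,0,0,1.5,-1],
  [0.003,0.005,0,0,0,1.5,-1],
  [0,0,0,0,0,0,-1],
])

```text
time: 26.15
tool_pos: [0.4954, 0.1994, 0.1295]
tool_rot: [0.001, -0.051, 0.999, 0.0]
contact_force: [0.5, -0.3, 3.8]
gripper_width: 0.175
grasp_force: 60.3
```

```bash
python3 st.py
```

```text
26.15 yaw -174.13 pos [0.4954 0.1994 0.1295] F [ 0.5  -0.31  3.82] T [-0.078 -0.082 -0.09 ] j6 -1.43 eff6 0.123 tilt [0.0014 0.0002]
```

move_arm([
  [0.003,0.005,0,0,0,1.5,-1],
  [0,0,0,0,0,0,-1],
])

```text
time: 26.32
tool_pos: [0.4954, 0.1995, 0.1295]
tool_rot: [0.001, -0.038, 0.999, 0.0]
contact_force: [0.3, 0.2, 3.0]
gripper_width: 0.175
grasp_force: 60.3
```

```bash
python3 st.py
```

```text
26.3167 yaw -175.62 pos [0.4954 0.1995 0.1295] F [0.26 0.21 3.  ] T [-0.075 -0.044  0.006] j6 -1.404 eff6 0.136 tilt [0.0013 0.0002]
```

move_arm([
  [0.003,0.005,0,0,0,1.5,-1],
  [0.003,0.005,0,0,0,1.5,-1],
  [0,0,0,0,0,0,-1],
])

```text
time: 26.57
tool_pos: [0.4952, 0.1996, 0.1295]
tool_rot: [0.001, -0.012, 1.0, 0.0]
contact_force: [0.1, -0.1, 5.1]
gripper_width: 0.174
grasp_force: 60.4
```

```bash
python3 st.py
```

```text
26.5667 yaw -178.62 pos [0.4952 0.1996 0.1295] F [ 0.1  -0.06  5.09] T [-0.091 -0.03  -0.029] j6 -1.351 eff6 0.139 tilt [0.001  0.0003]
```

move_arm([
  [0.003,0.005,0,0,0,1.5,-1],
  [0,0,0,0,0,0,-1],
])

```text
time: 26.73
tool_pos: [0.4951, 0.1996, 0.1294]
tool_rot: [0.0, 0.001, 1.0, 0.0]
contact_force: [0.3, -0.4, 4.3]
gripper_width: 0.177
grasp_force: 60.4
```

```bash
python3 st.py
```

```text
26.7333 yaw 179.89 pos [0.4951 0.1996 0.1294] F [ 0.25 -0.35  4.35] T [-0.064  0.013  0.011] j6 -1.325 eff6 0.151 tilt [0.0009 0.0003]
```

move_arm([
  [0.003,0.005,-0.05,0,0,1.5,-1],
  [0.003,0.005,0,0,0,1.5,-1],
  [0,0,0,0,0,0,-1],
])

```text
time: 26.98
tool_pos: [0.4948, 0.1997, 0.1295]
tool_rot: [0.0, 0.027, 1.0, 0.0]
contact_force: [-0.1, 0.2, 2.2]
gripper_width: 0.177
grasp_force: 60.2
```

```bash
python3 st.py
```

```text
26.9833 yaw 176.88 pos [0.4948 0.1997 0.1295] F [-0.14  0.16  2.21] T [ 0.009 -0.035  0.016] j6 -1.272 eff6 0.153 tilt [0.0002 0.0002]
```

move_arm([
  [0.003,0.005,0,0,0,1.5,-1],
  [0,0,0,0,0,0,-1],
])

```text
time: 27.15
tool_pos: [0.4947, 0.1998, 0.1294]
tool_rot: [0.0, 0.04, 0.999, 0.0]
contact_force: [0.7, 0.6, 2.8]
gripper_width: 0.178
grasp_force: 60.1
```

```bash
python3 st.py
```

```text
27.15 yaw 175.4 pos [0.4947 0.1998 0.1294] F [0.68 0.62 2.83] T [ 0.083 -0.165  0.099] j6 -1.246 eff6 0.215 tilt [0.0002 0.0002]
```

move_arm([
  [0.003,0.005,0,0,0,1.5,-1],
  [0,0,0,0,0,0,-1],
])

```text
time: 27.32
tool_pos: [0.4946, 0.1998, 0.1292]
tool_rot: [0.0, 0.053, 0.999, 0.0]
contact_force: [1.5, 0.2, 0.7]
gripper_width: 0.18
grasp_force: 59.9
```

```bash
python3 st.py
```

```text
27.3167 yaw 173.91 pos [0.4946 0.1998 0.1292] F [1.52 0.16 0.71] T [ 0.078 -0.235  0.059] j6 -1.22 eff6 0.279 tilt [0.     0.0001]
```

move_arm([
  [0.003,0.005,0.02,0,0,1.5,-1],
  [0,0,0,0,0,0,-1],
])

```text
time: 27.48
tool_pos: [0.4946, 0.1998, 0.1291]
tool_rot: [-0.0, 0.066, 0.998, 0.0]
contact_force: [2.2, -0.1, 1.8]
gripper_width: 0.177
grasp_force: 59.9
```

```bash
python3 st.py
```

```text
27.4833 yaw 172.4 pos [0.4946 0.1998 0.1291] F [ 2.19 -0.14  1.78] T [ 0.042 -0.19   0.149] j6 -1.194 eff6 0.318 tilt [-0.0001  0.0001]
```

move_arm([
  [0.003,0.005,0.02,0,0,1.5,-1],
  [0,0,0,0,0,0,-1],
])

```text
time: 27.65
tool_pos: [0.4946, 0.1999, 0.1289]
tool_rot: [-0.0, 0.079, 0.997, 0.0]
contact_force: [1.3, -0.0, 0.3]
gripper_width: 0.176
grasp_force: 59.9
```

```bash
python3 st.py
```

```text
27.65 yaw 170.9 pos [0.4946 0.1999 0.1289] F [ 1.29 -0.02  0.31] T [ 0.07  -0.241  0.202] j6 -1.168 eff6 0.362 tilt [-0.  0.]
```

move_arm([
  [0.003,0.005,0.02,0,0,1.5,-1],
  [0,0,0,0,0,0,-1],
  [0,0,0,0,0,0,-1],
])

```text
time: 27.9
tool_pos: [0.4946, 0.1999, 0.1288]
tool_rot: [-0.0, 0.092, 0.996, 0.0]
contact_force: [1.7, 0.2, 0.6]
gripper_width: 0.181
grasp_force: 59.9
```

```bash
for i in 1 2 3; do python3 -c "
from h import *
grab('side')"; python3 st.py; done
```

```text
27.95 yaw 169.4 pos [0.4946 0.1999 0.1287] F [ 1.38 -0.58 -0.13] T [ 0.134 -0.28   0.307] j6 -1.141 eff6 0.32 tilt [-0.0001  0.    ]
28.0 yaw 169.38 pos [0.4946 0.1999 0.1288] F [ 1.13 -0.09  0.83] T [ 0.083 -0.286  0.296] j6 -1.141 eff6 0.332 tilt [-0.0001  0.0001]
28.05 yaw 169.37 pos [0.4946 0.1999 0.1288] F [1.58 0.51 1.26] T [ 0.183 -0.293  0.34 ] j6 -1.141 eff6 0.345 tilt [-0.0001  0.    ]
```

move_arm([
  [0.003,0.005,0.02,0,0,1.3,-1],
  [0,0,0,0,0,0,-1],
])

```text
time: 28.22
tool_pos: [0.4945, 0.1999, 0.1286]
tool_rot: [-0.0, 0.105, 0.995, -0.0]
contact_force: [0.5, 0.1, 0.7]
gripper_width: 0.18
grasp_force: 59.9
```

```bash
for i in 1 2 3; do python3 st.py; python3 -c "
from h import *
grab('side')"; done
```

```text
28.2167 yaw 167.98 pos [0.4945 0.1999 0.1286] F [0.5  0.09 0.66] T [ 0.059 -0.252  0.403] j6 -1.116 eff6 0.485 tilt [-0.0001 -0.0001]
28.2667 yaw 168.01 pos [0.4945 0.1999 0.1286] F [1.63 0.44 0.8 ] T [ 0.116 -0.29   0.403] j6 -1.117 eff6 0.376 tilt [-0.0001 -0.0001]
28.3167 yaw 168.01 pos [0.4946 0.1999 0.1286] F [ 1.6   0.63 -0.03] T [ 0.068 -0.185  0.369] j6 -1.117 eff6 0.348 tilt [-0.     -0.0001]
```

Torque is about 0.4 N m and the ramps have drawn the lid down about 1.3 mm since first gasket contact, so I'm letting go.

move_arm([
  [0,0,0,0,0,0,-0.5],
  [0,0,0,0,0,0,-0.3],
  [0,0,0,0,0,0,-0.1],
  [0,0,0,0,0,0,0],
  [0,0,0,0,0,0,0],
  [0,0,-1,0,0,0,0],
  [0,0,-2,0,0,0,0],
  [0,0,-2,0,0,0,0],
  [0,0,-3,0,0,0,0],
  [0,0,-3,0,0,0,0],
  [0,0,-3,0,0,0,0],
  [0,0,-2,0,0,0,0],
  [0,0,0,0,0,0,0],
  [0,0,0,0,0,0,0],
])

```text
time: 29.53
tool_pos: [0.4952, 0.2001, 0.291]
tool_rot: [0.002, 0.104, 0.995, 0.001]
contact_force: [-0.2, 0.1, -0.3]
gripper_width: 0.497
grasp_force: 0.0
```

Run:
```python
from h import *
import pickle
s=manip.state();print(s['contact_force'],s['ft_torque'],s['gripper_width'],s['tool_pos'])
f=grab('wrist','w10');sc=.0005;c=np.array([.4967,.2004])
p=rect(f,c,.1395,.06);m=(cv2.cvtColor(p,cv2.COLOR_BGR2GRAY)<45).astype(np.uint8)
for k in cv2.findContours(m,0,1)[0]:
    if cv2.contourArea(k)>1500: (y,x),wh,a=cv2.minAreaRect(k);print('wing',(c+(np.array([x,y])-120)*sc).round(4),np.array(wh)*.5,90-a)
cv2.imwrite('pics/w10c.png',cv2.resize(rect(f,c,.103,.08),(500,500)))
```

```text
[-0.22707157  0.09865029 -0.26701642] [0.0152642  0.01625654 0.00360246] 0.4970506179223008 [0.49524337 0.20013515 0.29098586]
```

View pics/w10c.png

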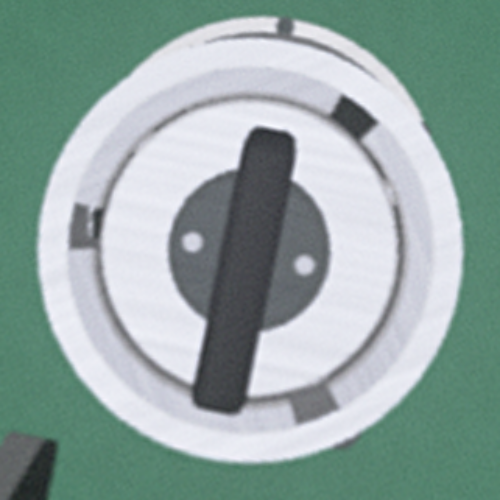

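The lid sits centred and level in the collar with its wing at about -12° (so it did not spring back), the slots empty, and the gripper clear. Handing in.

```bash
python3 -c "
from h import *
print(manip.job_done())"
```

```text
the job is handed in; nothing more can be done
None
```

The gauge stands home in the nest and the lid is in the collar, cammed tight to about 0.4 N m (measured while turning) and let go. The job was handed in at about 30 s of the 72 s, and no verdict came back from the judging.

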